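# Bed the spare desiccant canister on its pair, then crack the dry box's seal

## Robot

A 6-joint arm with a two-finger parallel gripper is mounted at the origin on a cart in front of the work surface, level with it; the furniture and walls round the work are solid. World frame = base frame: x ahead of the robot, y to its left, z up, the work surface at z = 0. Lengths are in m, angles in rad, forces in N, time in s.
With the tool pointing down it reaches from about 0.3 to 0.775 m from the base axis. Payload 14.6 kg.
Tool frame: the origin (TCP) lies at the very end of the fingers, on their centre line; the grasp point (between the pads) lies 19 mm behind it; z points along the fingers, y is the line along which they close (so a half turn about z gives the same grasp; the last joint's range is limited). The gripper opens to 94 mm and grips with 3 to 60 N. Pads are 16 mm wide; open, the fingers measure 119 mm over their backs; the gripper's body (75 mm by 177 mm) begins 78 mm behind the grasp point.
Start: joints at [-1.312, 0.3, 1.521, -0, 1.321, -0.067], TCP at [0.176, -0.521, 0.205] pointing down, gripper open.
Joint ranges: [-3.03, 3.03], [-0.79, 2.21], [0.23, 2.52], [-1.04, 4.18], [0, 3.07], [-2.55, 2.55]. Speed limits (rad/s): [2.22, 2.22, 2.57, 3.14, 3.14, 3.14].

## Interface

Orientations are given as [roll, pitch, yaw] about the fixed x, y, z axes, in that order (R = Rz(yaw) Ry(pitch) Rx(roll)).
In Python, from station import ctrl, camera, camera_info, finder gives the robot as it stands.
- The arm moves only by the tool carry_out, never from a script. Its argument "motion" is a list of rows, each a list of 2 entries, a list of its own where there are three numbers: the shift along the tool's x, y, z as a fraction of full scale, then the turn about the tool's z as a fraction of full scale. A call has 1 to 12 rows; each row is the pose to reach, as a shift and turn from the pose commanded when the call began, along the tool's axes at that moment, turning the shorter way round; what a row does not reach only later rows make up. Full scale, the value 1, is 200 mm for a shift and 360 degrees for a turn. A row lasts 1/10 s, in which the tool goes at most 50 mm and 8.59 degrees, less where a joint would pass 70% of its speed; a pose out of reach is approached as far as the arm can. A call with a number of a shift or a turn outside -1 to 1 is refused whole. A call with a gripper value outside its range is refused whole. "hand" is the closure, from -1 (fully open) to 1 (shut), set as the call begins (left out, the last holds). The fingers move at their own pace and stop on an object; "force" is the grip in N (left out, the last holds). Time passes only in rows, so rows that repeat a pose let the fingers close. It gives the time, the measured TCP pose, the force, the opening and the grip force at its end, in the units of the state.
- ctrl.get_obs(): the state, without advancing time (a new reading comes with each control period).
- camera(name): name is "scene" or "top" or "wrist"; returns (picture, depth): 420x560x3 uint8, blue, green, red; 420x560 float32, m along the optical axis (not along the pixel's ray), 0 where there is no reading.
- camera_info(name): a dict with "camera_matrix" (3x3 intrinsics, pixels), "origin" and "attitude" of the camera in the world. Camera axes: x right, y down, z forward; pixel columns grow to the right and rows downward; lengths in m; the calibration is good to about 2 mm. A picture is of the moment at which its call begins: read the wrist's pose just before it. camera_info takes no time and is no camera call; for the wrist camera it gives the pose at the moment of the call.
- ctrl.hand_in(): hands the job in; it is judged then, once.
Trained networks look in the newest picture that a camera, given by its name, has taken for a name from the list of things; names that differ only in an ending like _2 or _b are one class to them, and where a whole thing is asked for, a point or a joint stands for the part that bears it (a point fixed in the world has none). Each returns a list of dicts, best first, with "conf" (0 to 1); they miss things now and then, are a little off and sometimes report something else, mostly with a low value. They report only what shows in the picture. A call takes as long as a camera call. They do not tell look-alikes from the thing itself.
- finder.boxes_of(camera, query): "location" ([column, row] in pixels, amid what is visible of it).
- finder.cut_out(camera, query): "mask" (420x560 bool, what is visible of it) and "location" ([column, row] in pixels, amid what is visible of it).
- finder.pinpoint(camera, query): "location" ([column, row] in pixels: a listed point, or the origin of a listed thing).
The state is a dict: "time_s": time; "qpos": joint angles; "joint_vel": joint speeds; "tau": joint torques, N m; "ee_pos": TCP position; "eef_rot": TCP orientation; "force": force on the tool from outside, world axes, zero at the start; "moment": the same for the moment, N m; "grip_width": finger opening in m; "grip_force": force on a finger pad.
Only numpy, scipy, OpenCV 4.12 (cv2) and the standard library are available. Lean on these libraries where they do the work, as an engineer would, in place of code of your own. Each camera call takes 0.05 s, during which the arm holds its last target. There are 200 camera calls.

## Task

The dry box is due for fresh desiccant, and it should not be opened before everything is at hand. First lay the loose canister on top of the two in the tray, bedded in the groove between them and lined up with them: set it down gently and let go. Then pull the dry box's lid up by its bow handle until the sticky rubber seal lets go, and hold the lid just ajar, its front edge about 3 cm up, so that the box draws in air slowly: do not let it fly wide open, and finish while still holding it there by the handle. Leave the tweezers, cutters and squeeze bottle where they are.

Things in the scene. Friction and masses are not known exactly. Their poses are not given: they have to be found in the camera images.
- dry_box: dry box: white plastic box with a grey-framed clear lid, 150 mm deep (own x), 190 mm wide (own y), rim 80 mm above its underside; it stands fast and does not move. Origin at the centre of its underside; own x points from the front (round gauge, handle; turned to the robot) to the hinge side, z up
- lid (a joint): angle of the lid in rad: 0 shut, growing as its front edge rises (to 1.9); 0.2 puts the edge 32 mm up. Shut, the seal holds it: the handle must be pulled up with 14 to 17 N before the seal lets go; the pull then falls away over the first 13 mm of rise to the lid's weight (2 to 3 N at the handle). Let go of, the lid drops back onto the seal
- lid_hinge (a point): middle of the lid's hinge pin, 79 mm behind the box's centre and 83 mm above its underside; the pin lies along the box's y. The lid is 8 mm thick (its top is 7 mm above the pin when shut) and its front edge is 160 mm from the pin
- lid_handle (a point): bow handle on the lid's front: a round aluminium bar, 11 mm diameter, 68 mm straight length along its own y (the box's y), on two posts 80 mm apart, its axis 30 mm above the lid's top. Origin at the middle of the bar, 142 mm in front of the hinge pin and 37 mm above it when shut. It turns with the lid. Fingers fit round the bar from above, one before, one behind it
- tray: steel tray, inside 84 mm long (own x), 91 mm wide (own y), walls 2 mm thick and 24 mm high, floor 2 mm; it stands fast. Origin at the centre of its underside. Two canisters lie in it along its x, axes 24 mm above its underside and 22 to 24 mm either side of its middle; a third in the groove between them has its axis about 62 mm above the underside
- canister_a: desiccant canister: a perforated aluminium cylinder with plain grey end caps, 44 mm diameter, 80 mm long, about 0.1 kg; origin at the middle of its axis, own x along the cylinder's axis; lies in the tray on its +y side
- canister_b: desiccant canister: a perforated aluminium cylinder with plain grey end caps, 44 mm diameter, 80 mm long, about 0.1 kg; origin at the middle of its axis, own x along the cylinder's axis; lies in the tray on its -y side
- canister_c: desiccant canister: a perforated aluminium cylinder with plain grey end caps, 44 mm diameter, 80 mm long, about 0.1 kg; origin at the middle of its axis, own x along the cylinder's axis; lies loose on the bench (it can roll) and is the one to be laid on the other two
- tweezers: steel tweezers, 123 mm long, lying on the bench; a bystander, origin under its middle
- cutters: side cutters with dark handles, 130 x 39 mm, 13 mm high, lying on the bench; a bystander, origin under its middle
- squeeze_bottle: translucent squeeze bottle with a needle tip, 45 mm diameter, 134 mm tall, standing on the bench; a bystander, origin under its middle
There are look-alikes about, which are no part of the job. Leave any blue look-alike of the canister_b alone.

How it is judged:
On the way, in this order (a step that is already met when the one before it is completed fails the run):
1. the loose canister lies at rest in the groove on the two others, let go of, the lid still shut (z of canister_c in the frame of tray between 0.057 and 0.067 m and y of canister_c in the frame of tray between -0.008 and 0.008 m and x of canister_c in the frame of tray between -0.022 and 0.022 m and angle between the x axis of canister_c and the x axis of tray, either way round below 0.2 rad and contact force between canister_c and canister_a above 0.05 N and contact force between canister_c and canister_b above 0.05 N and contact force between the fingers and canister_c below 0.02 N and linear speed of canister_c below 0.03 m/s and value of joint lid below 0.02 rad), for 0.3 s.
2. the seal is broken: the lid has come up past it (value of joint lid above 0.1 rad), for 0.1 s.
At the end, for the whole second after the job is handed in: The third canister lies at rest in the groove on the two in the tray (within 8 mm sideways, 22 mm lengthwise, 0.2 rad), touched by nothing but them; the lid is held still by its handle in the fingers, 0.11 to 0.31 rad open (front edge about 18 to 50 mm up) (z of canister_c in the frame of tray between 0.057 and 0.067 m and y of canister_c in the frame of tray between -0.008 and 0.008 m and x of canister_c in the frame of tray between -0.022 and 0.022 m and angle between the x axis of canister_c and the x axis of tray, either way round below 0.2 rad and contact force between canister_c and canister_a above 0.05 N and contact force between canister_c and canister_b above 0.05 N and contact force between the fingers and canister_c below 0.02 N and linear speed of canister_c below 0.03 m/s and value of joint lid between 0.11 and 0.31 rad and velocity of joint lid between -0.1 and 0.1 rad/s and contact force between the fingers and lid_c0 above 0.5 N); the arm keeps its last pose, push and grip.
It fails at once if the lid flies wide open (front edge more than 80 mm up) (value of joint lid above 0.52 rad).
It fails at once if the loose canister is dropped or sent flying: it moves faster than 0.5 m/s with no finger on it (linear speed of canister_c above 0.5 m/s and contact force between the fingers and canister_c below 0.01 N).
It fails at once if tweezers pushed more than 20 mm (distance of tweezers from where it was at the start of the episode above 0.02 m).
It fails at once if cutters pushed more than 20 mm (distance of cutters from where it was at the start of the episode above 0.02 m).
It fails at once if squeeze bottle pushed more than 20 mm (distance of squeeze_bottle from where it was at the start of the episode above 0.02 m).
It also fails if it takes over 51 s, if anything falls off the work surface, if the arm or the gripper's body presses on something with over 40 N, if the wrist force passes 120 N, or if a joint passes its speed limit or range.

## Working session

There is one attempt and no reset: what is moved stays moved. The work goes in short steps, Python scripts to look and compute and a tool call to move; the robot and the scene stay as the last step left them, time stands still between calls to the robot, and variables do not carry over. Pictures are saved under pics/ and viewed, at most 10 in all, crops included, and the job is handed in when it is done.

Besides the shell and the picture viewer there is one more tool, called after "Emit:" as name([rows], argument=value, ...), one row to a line, values as JSON. carry_out: Moves the arm, as the interface text tells. Its arguments: {"type":"object","properties":{"motion":{"type":"array","items":{"type":"array"}},"hand":{"type":"number"},"force":{"type":"number"}},"required":["motion"]}

```bash
mkdir -p pics; cat > h.py <<'E'
import numpy as np, cv2
from station import ctrl, camera, camera_info, finder
from scipy.spatial.transform import Rotation as R
def info(n):
    i=camera_info(n); K=np.array(i["camera_matrix"]); o=np.array(i["origin"]); a=np.array(i["attitude"])
    A=a if a.shape==(3,3) else R.from_euler('xyz',a).as_matrix()
    return K,o,A
def cloud(n,d):
    K,o,A=info(n); v,u=np.mgrid[:d.shape[0],:d.shape[1]]
    P=np.stack([(u-K[0,2])/K[0,0]*d,(v-K[1,2])/K[1,1]*d,d],-1)
    return P@A.T+o
E
python3 - <<'E'
from h import *
o=ctrl.get_obs(); print(o)
for n in("top","scene"):
    p,d=camera(n); i=camera_info(n); print(n,i)
    cv2.imwrite(f"pics/{n}0.png",p); np.save(n,d); P=cloud(n,d); np.save(n+"P",P)
    for q in("canister_c","tray","dry_box","lid_handle","lid_hinge","tweezers","cutters","squeeze_bottle"):
        for r in finder.pinpoint(n,q)[:5]:
            c,w=map(int,np.round(r["location"])); print(n,q,round(r["conf"],2),c,w,P[min(w,419),min(c,559)].round(3))
E
```

```text
{'time_s': 0.0, 'qpos': array([-1.31158205e+00,  3.00445398e-01,  1.52160220e+00, -9.17908091e-06,
        1.32069867e+00, -6.65702649e-02]), 'joint_vel': array([ 0.00091474,  0.00054252, -0.00209914,  0.00018554, -0.00093982,
       -0.001571  ]), 'tau': array([-2.11889535e-03, -5.31819034e+01, -3.52734911e+01,  7.07706157e-02,
        2.43942562e-02, -1.28980464e-04]), 'ee_pos': array([ 0.17596938, -0.52080348,  0.2048915 ]), 'eef_rot': array([-3.14044100e+00, -6.78688414e-05,  3.25786775e-01]), 'force': array([0.04738432, 0.78695999, 0.04902887]), 'moment': array([0.03633515, 0.00822238, 0.05675253]), 'grip_force': 0.0, 'grip_width': 0.0934790931643043}
top {'camera_matrix': array([[466.35832483,   0.        , 278.33144217],
       [  0.        , 466.35832483, 207.65464815],
       [  0.        ,   0.        ,   1.        ]]), 'origin': array([0.42076325, 0.00827752, 1.37088705]), 'attitude': array([-3.06601266, -0.01761967, -1.55169115])}
top canister_c 0.89 370 230 [ 0.463 -0.276  0.045]
top canister_c 0.84 284 241 [ 0.427 -0.031  0.037]
top canister_c 0.6 382 234 [ 0.452 -0.311
[... 741 characters left out ...]
ene canister_c 0.87 317 244 [ 0.418 -0.022  0.033]
scene canister_c 0.83 340 186 [ 0.459 -0.269  0.048]
scene canister_c 0.81 348 185 [ 0.444 -0.301  0.037]
scene canister_c 0.73 239 256 [0.538 0.155 0.087]
scene canister_c 0.64 337 219 [ 0.411 -0.138  0.035]
scene tray 0.75 345 193 [ 0.437 -0.258  0.037]
scene tray 0.26 350 185 [ 0.437 -0.299  0.041]
scene dry_box 0.69 216 295 [0.518 0.273 0.085]
scene lid_handle 0.62 238 272 [0.493 0.223 0.123]
scene lid_handle 0.48 339 186 [ 0.463 -0.272  0.045]
scene lid_hinge 0.64 187 259 [0.69  0.174 0.018]
scene tweezers 0.56 253 366 [0.392 0.334 0.002]
scene cutters 0.8 289 313 [0.387 0.189 0.01 ]
scene squeeze_bottle 0.48 239 255 [0.541 0.151 0.085]
```

View pics/top0.png

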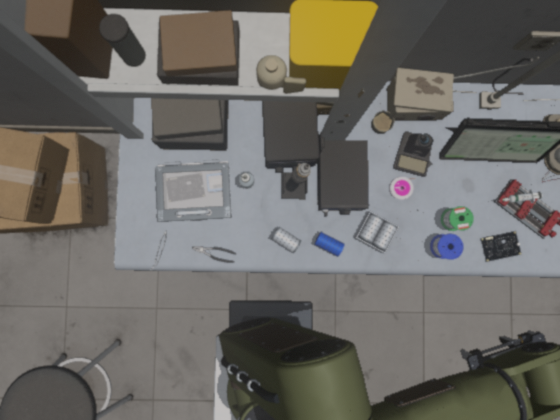

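View pics/scene0.png

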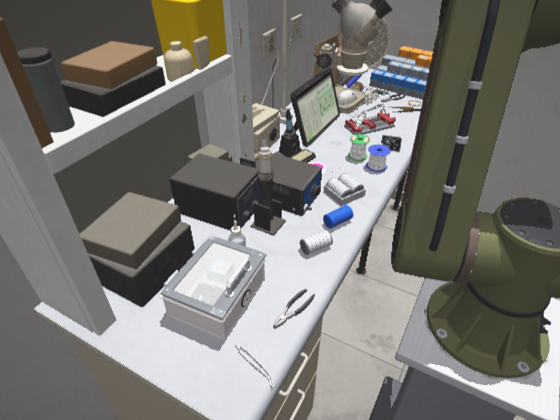

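The top picture shows the loose white canister at (285,240), a blue look-alike at (330,243), and the tray with two canisters at (376,232). The dry box is at (193,190) with its handle bar at (190,211), and the bottle is at (246,180). In the scene view these are at (317,243), (338,216), (345,187), (216,285), and the handle at (240,278).

```bash
python3 - <<'E'
from h import *
for n in("top","scene"):
    P=np.load(n+"P.npy"); camera(n)
    for q in("canister_c","tray","lid_handle","dry_box"):
        for r in finder.cut_out(n,q)[:5]:
            m=r["mask"]; X=P[m]; zlo={"canister_c":.034,"tray":.034,"lid_handle":.105,"dry_box":.06}[q]
            X=X[(X[:,2]>zlo)&(X[:,2]<.16)]
            if len(X)<8: continue
            (c,s,a)=cv2.minAreaRect(X[:,:2].astype(np.float32))
            w,V=np.linalg.eigh(np.cov(X[:,:2].T)); 
            print(n,q,round(r["conf"],2),np.round(r["location"]),"n",len(X),"rect",np.round(c,3),np.round(s,3),round(a,1),"pca",round(np.degrees(np.arctan2(V[1,1],V[0,1])),1),"med",np.median(X,0).round(3),"zmax",X[:,2].max().round(3))
# reach-height obstacles
P=np.load("topP.npy"); print("bench z",np.median(P[255:262,340:360,2]))
E
```

```text
top canister_c 0.85 [330. 240.] n 293 rect [ 0.422 -0.162] [0.079 0.037] 63.5 pca 63.9 med [ 0.422 -0.163  0.039] zmax 0.048
top canister_c 0.76 [384. 236.] n 314 rect [ 0.448 -0.321] [0.037 0.077] 63.3 pca 152.6 med [ 0.447 -0.321  0.041] zmax 0.05
top canister_c 0.67 [372. 228.] n 299 rect [ 0.469 -0.28 ] [0.036 0.076] 63.5 pca 153.8 med [ 0.469 -0.28   0.041] zmax 0.05
top canister_c 0.61 [286. 239.] n 287 rect [ 0.432 -0.037] [0.077 0.037] 61.3 pca 57.9 med [ 0.431 -0.037  0.039] zmax 0.05
top canister_c 0.59 [196. 190.] n 4229 rect [0.563 0.225] [0.165 0.203] 3.7 pca 94.2 med [0.561 0.224 0.086] zmax 0.132
top tray 0.45 [190. 190.] n 4077 rect [0.562 0.226] [0.16  0.204] 4.6 pca 92.7 med [0.559 0.224 0.086] zmax 0.132
top lid_handle 0.79 [190. 192.] n 137 rect [0.5   0.219] [0.011 0.088] 4.4 pca 94.2 med [0.499 0.219 0.122] zmax 0.132
top dry_box 0.72 [193. 189.] n 4219 rect [0.563 0.226] [0.164 0.203] 4.3 pca 94.8 med [0.561 0.224 0.086] zmax 0.132
top dry_box 0.44 [194. 192.] n 4063 rect [0.562 0.225] [0.162 0.203] 4.2 pca 92.5 med [0.559 0.225 0.086] zmax 0.132
scene canister_c 0.86 [341. 183.] n 223 rect [ 0.466 -0.279] [0.039 0.079] 64.5 pca 156.1 med [ 0.463 -0.275  0.043] zmax 0.051
scene canister_c 0.81 [318. 242.] n 294 rect [ 0.428 -0.037] [0.079 0.037] 58.7 pca 56.1 med [ 0.426 -0.032  0.042] zmax 0.047
scene canister_c 0.8 [337. 217.] n 258 rect [ 0.417 -0.163] [0.082 0.037] 62.6 pca 62.4 med [ 0.416 -0.157  0.042] zmax 0.048
scene lid_handle 0.88 [214. 276.] n 213 rect [0.497 0.22 ] [0.012 0.089] 4.8 pca 93.5 med [0.494 0.228 0.124] zmax 0.128
scene dry_box 0.97 [215. 285.] n 5367 rect [0.561 0.224] [0.166 0.202] 4.5 pca 95.5 med [0.55  0.243 0.089] zmax 0.128
scene dry_box 0.34 [217. 277.] n 4843 rect [0.56  0.224] [0.164 0.202] 4.5 pca 95.2 med [0.552 0.238 0.089] zmax 0.128
bench z -0.002712975878535695
```

```bash
cat >> h.py <<'E'
def go(x,y,z,yawdeg=None):
    o=ctrl.get_obs(); M=R.from_euler('xyz',o["eef_rot"]).as_matrix()
    d=M.T@(np.array([x,y,z])-o["ee_pos"])/.2
    yaw=np.degrees(np.arctan2(M[1,0],M[0,0])); t=0 if yawdeg is None else -((yawdeg-yaw+180)%360-180)/360
    print("t",round(o["time_s"],2),"pos",o["ee_pos"].round(4),"yaw",yaw.round(2),"w",round(o["grip_width"],4),"shift",d.round(4),"turn",round(t,4))
E
python3 - <<'E'
from h import *
go(.43,-.037,.2,59)
P=np.load("topP.npy").reshape(-1,3)
for c in((.458,-.3),(.43,-.037),(.5,.22)):
    X=P[(np.hypot(P[:,0]-c[0],P[:,1]-c[1])<.13)]; X=X[X[:,2]>.05]; print(c,len(X),X[X[:,2].argsort()[-3:]].round(3) if len(X) else "")
E
```

```text
t 1.4 pos [ 0.176  -0.5211  0.2055] yaw 18.67 w 0.0945 shift [ 1.9777 -1.8865  0.0272] turn -0.112
(0.458, -0.3) 453 [[ 0.551 -0.251  0.106]
 [ 0.54  -0.232  0.107]
 [ 0.529 -0.251  0.144]]
(0.43, -0.037) 937 [[0.421 0.008 1.371]
 [0.421 0.008 1.371]
 [0.421 0.008 1.371]]
(0.5, 0.22) 3544 [[0.499 0.199 0.13 ]
 [0.502 0.207 0.13 ]
 [0.496 0.228 0.132]]
```

Emit:
carry_out([
  [[0.99,-0.94,0],0],
  [[0.99,-0.94,0],0],
  [[0.99,-0.94,0],0],
  [[0.99,-0.94,0],0],
  [[0.99,-0.94,0],0],
  [[0.99,-0.94,0],0],
], hand=-1)

```text
time_s: 2.0
ee_pos: [0.3044, -0.2768, 0.2057]
eef_rot: [3.141, -0.001, 0.328]
force: [0.2, -0.4, 0.6]
grip_width: 0.094
grip_force: 0.0
```

Emit:
carry_out([
  [[0.99,-0.94,0.03],-0.112],
  [[0.99,-0.94,0.03],-0.112],
  [[0.99,-0.94,0.03],-0.112],
  [[0.99,-0.94,0.03],-0.112],
  [[0.99,-0.94,0.03],-0.112],
  [[0.99,-0.94,0.03],-0.112],
  [[0.99,-0.94,0.03],-0.112],
  [[0.99,-0.94,0.03],-0.112],
  [[0.99,-0.94,0.03],-0.112],
])

```text
time_s: 2.9
ee_pos: [0.4305, -0.0389, 0.1995]
eef_rot: [3.141, 0.0, 1.028]
force: [0.7, -0.8, -0.6]
grip_width: 0.0943
grip_force: 0.0
```

```bash
python3 - <<'E'
from h import *
go(.43,-.037,.012,59)
p,d=camera("wrist"); P=cloud("wrist",d); cv2.imwrite("pics/w1.png",p)
for r in finder.cut_out("wrist","canister_c"):
    X=P[r["mask"]]; X=X[(X[:,2]>.005)&(X[:,2]<.06)]; 
    if len(X)<50: continue
    Y=X[X[:,2]>.036]
    print(round(r["conf"],2),r["location"],[cv2.minAreaRect(q[:,:2].astype(np.float32)) for q in (X,Y)],Y[:,2].max())
E
```

```text
t 2.9 pos [ 0.4305 -0.0389  0.1995] yaw 58.92 w 0.0943 shift [ 0.0069 -0.0074  0.9376] turn -0.0002
0.77 [325.6, 277.8] [((0.4211755096912384, -0.16082027554512024), (0.07769157737493515, 0.042955078184604645), 63.36885070800781), ((0.4213600754737854, -0.16127879917621613), (0.0770532488822937, 0.03380393236875534), 64.1888198852539)] 0.04492310576150854
0.74 [391.0, 359.1] [((0.4396301805973053, -0.31181803345680237), (0.04893931746482849, 0.06382203102111816), 70.45972442626953), ((0.44357937574386597, -0.3118111789226532), (0.04687787964940071, 0.06294017285108566), 62.5585823059082)] 0.0470653610078553
0.68 [284.0, 193.2] [((0.4313949644565582, -0.0368913859128952), (0.0781470537185669, 0.04272618144750595), 57.91278839111328), ((0.4312649667263031, -0.0370800718665123), (0.07748061418533325, 0.03406830132007599), 58.213523864746094)] 0.04534223050341657
```

View pics/w1.png

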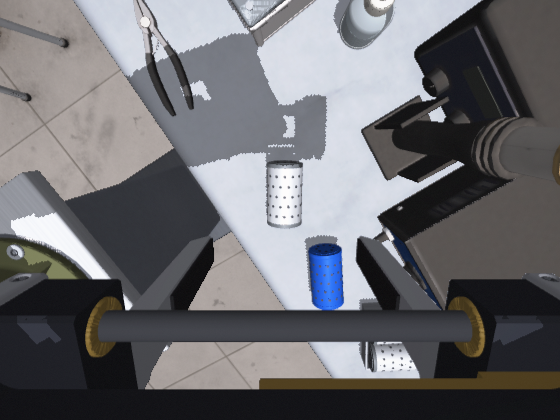

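The wrist view shows the white canister at (284,193), centred between the fingers, with the blue one at (326,277). It measures (0.4313, -0.037) with its axis at about 58°.

Emit:
carry_out([
  [[0.01,0,0.25],0.002],
  [[0.01,0,0.5],0.002],
  [[0.01,0,0.7],0.002],
  [[0.01,0,0.85],0.002],
  [[0.01,0,0.93],0.002],
  [[0.01,0,0.935],0.002],
  [[0.01,0,0.935],0.002],
])

```text
time_s: 3.7
ee_pos: [0.432, -0.0369, 0.0129]
eef_rot: [3.141, -0.0, 1.016]
force: [0.1, 0.3, 0.0]
grip_width: 0.0939
grip_force: 0.0
```

Emit:
carry_out([
  [[0,0,0],0],
  [[0,0,0],0],
  [[0,0,0],0],
  [[0,0,0],0],
  [[0,0,0],0],
  [[0,0,0],0],
  [[0,0,0],0],
  [[0,0,0],0],
], hand=1, force=12)

```text
time_s: 4.5
ee_pos: [0.4319, -0.0364, 0.0124]
eef_rot: [-3.142, 0.0, 1.017]
force: [0.4, -0.4, 0.3]
grip_width: 0.0437
grip_force: 12.0
```

```bash
python3 - <<'E'
from h import *
go(.458,-.3005,.19,-26.8)
E
```

```text
t 4.5 pos [ 0.4319 -0.0364  0.0124] yaw 58.27 w 0.0437 shift [-1.0546  0.8057 -0.8878] turn 0.2363
```

Emit:
carry_out([
  [[0,0,-0.1],0],
  [[0,0,-0.3],0],
  [[0,0,-0.5],0],
  [[0,0,-0.7],0],
  [[0,0,-0.88],0],
  [[0,0,-0.88],0],
])

```text
time_s: 5.1
ee_pos: [0.4335, -0.0366, 0.1926]
eef_rot: [3.135, -0.003, 1.017]
force: [0.8, -0.5, -2.5]
grip_width: 0.0436
grip_force: 12.0
```

Emit:
carry_out([
  [[-0.1,0.08,0],0.02],
  [[-0.25,0.19,0],0.043],
  [[-0.4,0.31,0],0.066],
  [[-0.55,0.42,0],0.089],
  [[-0.68,0.52,0],0.112],
  [[-0.8,0.62,0],0.135],
  [[-0.9,0.7,0],0.158],
  [[-1.0,0.78,0],0.18],
  [[-1.0,0.8,0],0.2],
  [[-1.0,0.8,0],0.22],
  [[-1.0,0.8,0],0.236],
  [[-1.0,0.8,0],0.236],
])

```text
time_s: 6.3
ee_pos: [0.4625, -0.2905, 0.1872]
eef_rot: [-3.141, 0.002, -0.468]
force: [-0.7, -0.7, -0.5]
grip_width: 0.0437
grip_force: 12.0
```

```bash
python3 - <<'E'
from h import *
p,d=camera("wrist"); P=cloud("wrist",d); cv2.imwrite("pics/w2.png",p); np.save("w2P",P)
for q in("canister_c","tray"):
  for r in finder.cut_out("wrist",q):
    X=P[r["mask"]]; Y=X[(X[:,2]>.038)&(X[:,2]<.06)]
    if len(Y)<50: continue
    print(q,round(r["conf"],2),r["location"],cv2.minAreaRect(Y[:,:2].astype(np.float32)),len(Y),Y[:,2].max())
go(.458,-.3005,.1,-26.8)
E
```

```text
canister_c 0.87 [276.7, 177.9] ((0.4894971251487732, -0.29289042949676514), (0.03426831588149071, 0.0326271615922451), 65.9593505859375) 813 0.047812343248051226
canister_c 0.64 [199.2, 264.8] ((0.4285959005355835, -0.15341299772262573), (0.052306052297353745, 0.028497548773884773), 60.059532165527344) 636 0.045581909766152395
t 6.45 pos [ 0.4626 -0.2905  0.1879] yaw -26.53 w 0.0438 shift [0.0019 0.0551 0.4393] turn 0.0008
```

View pics/w2.png

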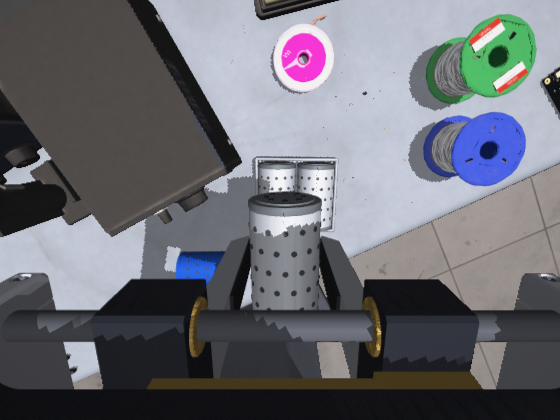

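The held canister is in the middle (285,250). Behind it the tray's far wall runs from (254,158) to (339,158), with the two tray canisters at (278,175) and (317,175). I'll fit the tray's middle line and yaw from this cloud.

```bash
python3 - <<'E'
from h import *
from scipy.optimize import least_squares
W=np.load("w2P.npy")[150:235,250:345].reshape(-1,3); T=np.load("topP.npy")[210:255,350:405].reshape(-1,3)
S=np.load("sceneP.npy")[165:210,320:372].reshape(-1,3)
def fit(X,name):
    c=np.array([.458,-.3005]); 
    def loc(p,X):
        a=np.array([np.cos(p[2]),np.sin(p[2])]); n=np.array([-a[1],a[0]]); d=X[:,:2]-p[:2]
        return d@a,d@n
    p0=np.array([c[0],c[1],np.radians(153.2)])
    u,v=loc(p0,X); X=X[(abs(u)<.036)&(abs(v)<.043)&(X[:,2]>.03)&(X[:,2]<.052)]
    def f(q):
        p=[c[0]+q[0]*n0[0],c[1]+q[0]*n0[1],q[1]]; u,v=loc(p,X)
        return np.hypot(abs(v)-q[3],X[:,2]-.024-q[2])-.022
    n0=np.array([-np.sin(p0[2]),np.cos(p0[2])])
    s=least_squares(f,[0,p0[2],0,.023],loss='soft_l1',f_scale=.002)
    q=s.x; print(name,len(X),"mid off mm",(q[0]*1e3).round(2),"yaw",np.degrees(q[1]).round(2),"dz",(q[2]*1e3).round(2),"half",(q[3]*1e3).round(2),"mid",(c+q[0]*n0).round(4),"rms",np.sqrt(np.mean(s.fun**2)).round(4))
    # tray walls extent
for n,X in(("wrist",W),("top",T),("scene",S)): fit(X,n)
X=W[(W[:,2]>.012)&(W[:,2]<.06)]; a=np.radians(153.2); d=X[:,:2]-[.458,-.3005]
u=d@[np.cos(a),np.sin(a)]; v=d@[-np.sin(a),np.cos(a)]
X=T[T[:,2]>.012];d=X[:,:2]-[.458,-.3005];u2=d@[np.cos(a),np.sin(a)]
v2=d@[-np.sin(a),np.cos(a)]
print("u range wrist",np.percentile(u,[1,99]).round(4),"v",np.percentile(v,[1,99]).round(4),"top u",np.percentile(u2,[1,99]).round(4),np.percentile(v2,[1,99]).round(4))
E
```

```text
wrist 2107 mid off mm 1.4 yaw 152.56 dz -0.53 half 22.82 mid [ 0.4574 -0.3018] rms 0.0006
top 678 mid off mm 0.56 yaw 152.54 dz -2.84 half 22.74 mid [ 0.4577 -0.301 ] rms 0.0024
scene 407 mid off mm 4.23 yaw 153.03 dz 1.03 half 22.69 mid [ 0.4561 -0.3043] rms 0.0017
u range wrist [-0.0452  0.0363] v [-0.0455  0.049 ] top u [-0.0456  0.0425] [-0.0908  0.0474]
```

```bash
python3 - <<'E'
from h import *
go(.4577,-.3018,.06,-27.4)
E
```

```text
t 6.45 pos [ 0.4626 -0.2905  0.1879] yaw -26.53 w 0.0438 shift [0.0036 0.0617 0.6393] turn 0.0024
```

Emit:
carry_out([
  [[0.004,0.062,0.1],0.002],
  [[0.004,0.062,0.25],0.002],
  [[0.004,0.062,0.4],0.002],
  [[0.004,0.062,0.5],0.002],
  [[0.004,0.062,0.57],0.002],
  [[0.004,0.062,0.61],0.002],
  [[0.004,0.062,0.63],0.002],
  [[0.004,0.062,0.63],0.002],
  [[0.004,0.062,0.63],0.002],
])

```text
time_s: 7.35
ee_pos: [0.4583, -0.3023, 0.0632]
eef_rot: [3.141, -0.001, -0.478]
force: [0.2, -0.1, -1.0]
grip_width: 0.0438
grip_force: 12.0
```

Emit:
carry_out([
  [[0,0,0.01],0],
  [[0,0,0.015],0],
  [[0,0,0.02],0],
  [[0,0,0.025],0],
  [[0,0,0.03],0],
  [[0,0,0.03],0],
])

```text
time_s: 7.95
ee_pos: [0.4579, -0.302, 0.0563]
eef_rot: [-3.142, 0.0, -0.478]
force: [0.6, 0.0, -0.8]
grip_width: 0.0435
grip_force: 12.0
```

Emit:
carry_out([
  [[0,0,0.005],0],
  [[0,0,0.01],0],
  [[0,0,0.013],0],
  [[0,0,0.013],0],
])

```text
time_s: 8.35
ee_pos: [0.4579, -0.302, 0.0537]
eef_rot: [-3.142, 0.0, -0.478]
force: [1.2, 0.1, -0.8]
grip_width: 0.0438
grip_force: 12.0
```

Emit:
carry_out([
  [[0,0,0.003],0],
  [[0,0,0.006],0],
  [[0,0,0.006],0],
  [[0,0,0.006],0],
])

```text
time_s: 8.75
ee_pos: [0.4579, -0.3021, 0.0527]
eef_rot: [-3.142, 0.0, -0.479]
force: [-0.2, 0.3, -1.7]
grip_width: 0.0436
grip_force: 12.0
```

Emit:
carry_out([
  [[0,0,0.003],0],
  [[0,0,0.006],0],
  [[0,0,0.006],0],
  [[0,0,0.006],0],
])

```text
time_s: 9.15
ee_pos: [0.4579, -0.3025, 0.0522]
eef_rot: [3.141, -0.001, -0.478]
force: [-3.4, 0.3, 7.9]
grip_width: 0.0436
grip_force: 12.0
```

```bash
python3 - <<'E'
from h import *
f=[]
for _ in range(3): camera("top"); f.append(ctrl.get_obs()["force"])
print(np.round(f,2))
E
```

```text
[[-3.86 -1.17  8.29]
 [-4.7  -0.22  6.83]
 [-3.82 -0.62  7.83]]
```

Emit:
carry_out([
  [[0,0,-0.002],0],
  [[0,0,-0.003],0],
  [[0,0,-0.003],0],
])

```text
time_s: 9.6
ee_pos: [0.458, -0.3023, 0.0523]
eef_rot: [3.141, -0.0, -0.478]
force: [-3.2, -0.3, 6.0]
grip_width: 0.044
grip_force: 12.0
```

Emit:
carry_out([
  [[0,0,0],0],
  [[0,0,0],0],
  [[0,0,0],0],
  [[0,0,0],0],
], hand=-0.3)

```text
time_s: 10.0
ee_pos: [0.4579, -0.302, 0.0519]
eef_rot: [-3.141, 0.0, -0.478]
force: [0.5, -0.4, -0.2]
grip_width: 0.0613
grip_force: 0.0
```

```bash
python3 - <<'E'
from h import *
p,d=camera("scene"); cv2.imwrite("pics/s2.png",cv2.resize(p[120:300,200:440],None,fx=3,fy=3))
go(.4577,-.3018,.19)
E
```

```text
t 10.05 pos [ 0.4579 -0.302   0.0519] yaw -27.41 w 0.0612 shift [-1.600e-03 -5.000e-04 -6.903e-01] turn 0
```

View pics/s2.png

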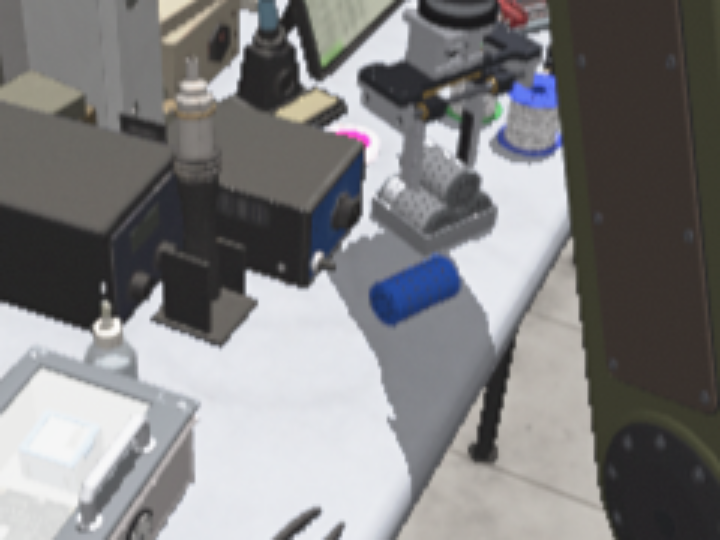

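The enlarged view shows the third canister bedded on the two in the tray at (445,180) in the crop, with the fingers open around it. I'll retract straight up.

Emit:
carry_out([
  [[0,0,-0.03],0],
  [[0,0,-0.1],0],
  [[0,0,-0.2],0],
  [[0,0,-0.4],0],
  [[0,0,-0.6],0],
  [[0,0,-0.8],0],
  [[0,0,-0.85],0],
  [[0,0,-0.85],0],
])

```text
time_s: 10.85
ee_pos: [0.4583, -0.3024, 0.2243]
eef_rot: [3.141, -0.004, -0.478]
force: [-0.6, -0.0, -1.5]
grip_width: 0.061
grip_force: 0.0
```

```bash
python3 - <<'E'
from h import *
p,d=camera("wrist"); P=cloud("wrist",d); a=np.radians(152.56)
X=P[(np.hypot(P[...,0]-.4574,P[...,1]+.3018)<.06)&(P[...,2]>.07)&(P[...,2]<.1)]
print(len(X),cv2.minAreaRect(X[:,:2].astype(np.float32)),np.percentile(X[:,2],99))
go(.4985,.2195,.22,94.3)
E
```

```text
2139 ((0.45629698038101196, -0.30039650201797485), (0.03879180923104286, 0.07835613936185837), 63.4569091796875) 0.08212662777605964
t 10.9 pos [ 0.4578 -0.302   0.2223] yaw -27.41 w 0.0613 shift [-1.0198 -2.4083  0.0105] turn -0.3381
```

Emit:
carry_out([
  [[-0.15,-0.2,0],-0.01],
  [[-0.3,-0.4,0],-0.03],
  [[-0.45,-0.6,0],-0.05],
  [[-0.64,-0.8,0],-0.07],
  [[-0.64,-0.8,0],-0.09],
  [[-0.64,-0.8,0],-0.11],
  [[-0.64,-0.8,0],-0.13],
  [[-0.64,-0.8,0],-0.15],
])

```text
time_s: 11.7
ee_pos: [0.4173, -0.1007, 0.2205]
eef_rot: [-3.14, 0.002, 0.47]
force: [-0.4, 0.7, -0.1]
grip_width: 0.0608
grip_force: 0.0
```

```bash
python3 - <<'E'
from h import *
go(.44,.08,.22,94.3); go(.4985,.2195,.22,94.3)
E
```

```text
t 11.7 pos [ 0.4173 -0.1007  0.2205] yaw 26.9 w 0.0608 shift [ 0.51   -0.7546  0.0032] turn -0.1872
t 11.7 pos [ 0.4173 -0.1007  0.2205] yaw 26.9 w 0.0608 shift [ 1.0865 -1.2443  0.003 ] turn -0.1872
```

Emit:
carry_out([
  [[0.15,-0.22,0],-0.02],
  [[0.3,-0.45,0],-0.043],
  [[0.51,-0.75,0],-0.066],
  [[0.65,-0.87,0],-0.089],
  [[0.75,-0.95,0],-0.112],
  [[0.8,-1.0,0],-0.135],
  [[0.8,-1.0,0],-0.158],
  [[0.8,-1.0,0],-0.18],
  [[0.8,-1.0,0],-0.187],
  [[0.8,-1.0,0],-0.187],
])

```text
time_s: 12.7
ee_pos: [0.4709, 0.1493, 0.2204]
eef_rot: [-3.139, 0.0, 1.64]
force: [-0.0, 0.2, -0.2]
grip_width: 0.0611
grip_force: 0.0
```

```bash
python3 - <<'E'
from h import *
go(.4985,.2195,.2,94.3)
p,d=camera("wrist"); P=cloud("wrist",d); cv2.imwrite("pics/w3.png",p)
for r in finder.pinpoint("wrist","lid_handle")[:2]:
    c,w=np.round(r["location"]).astype(int); print(r["conf"],c,w,P[w,c])
X=P[(abs(P[...,0]-.4985)<.04)&(abs(P[...,1]-.2195)<.034)&(P[...,2]>.108)&(P[...,2]<.135)]
print(len(X),cv2.minAreaRect(X[:,:2].astype(np.float32)),np.percentile(X[:,2],[2,50,98]))
E
```

```text
t 12.7 pos [0.4709 0.1493 0.2204] yaw 93.95 w 0.0611 shift [0.3409 0.162  0.1016] turn -0.001
0.66 319 140 [0.49783902 0.21908514 0.12596612]
910 ((0.4985623359680176, 0.2197262942790985), (0.0109374038875103, 0.06813788414001465), 4.3119049072265625) [0.12086971 0.12484618 0.1266875 ]
```

View pics/w3.png

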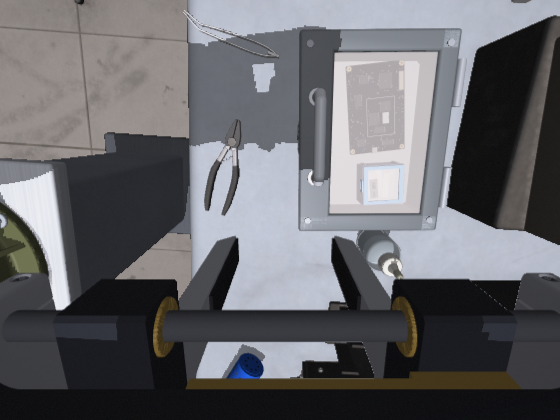

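The bar shows from (318,95) to (320,180), and it measures (0.4986, 0.2197) with its axis at z≈0.12, which matches the box geometry. The cutters at (230,165) and bottle at (380,250) are clear.

Emit:
carry_out([
  [[0.15,0.07,0],-0.001],
  [[0.3,0.14,0],-0.001],
  [[0.342,0.163,0],-0.001],
  [[0.342,0.163,0.05],-0.001],
  [[0.342,0.163,0.2],-0.001],
  [[0.342,0.163,0.35],-0.001],
  [[0.342,0.163,0.47],-0.001],
  [[0.342,0.163,0.55],-0.001],
  [[0.342,0.163,0.585],-0.001],
  [[0.342,0.163,0.59],-0.001],
  [[0.342,0.163,0.59],-0.001],
])

```text
time_s: 13.9
ee_pos: [0.4995, 0.2195, 0.1046]
eef_rot: [3.141, -0.0, 1.645]
force: [-0.3, 0.5, 0.1]
grip_width: 0.0611
grip_force: 0.0
```

Emit:
carry_out([
  [[0,0,0],0],
  [[0,0,0],0],
  [[0,0,0],0],
  [[0,0,0],0],
  [[0,0,0],0],
  [[0,0,0],0],
  [[0,0,0],0],
  [[0,0,0],0],
], hand=1, force=45)

```text
time_s: 14.7
ee_pos: [0.4983, 0.2197, 0.1039]
eef_rot: [-3.139, 0.0, 1.645]
force: [-8.5, -1.4, 5.1]
grip_width: 0.0097
grip_force: 45.0
```

Emit:
carry_out([
  [[0,0.002,-0.01],0],
  [[0,0.003,-0.015],0],
  [[0,0.005,-0.02],0],
  [[0,0.006,-0.025],0],
  [[0,0.008,-0.03],0],
  [[0,0.01,-0.035],0],
  [[0,0.011,-0.04],0],
  [[0,0.011,-0.04],0],
])

```text
time_s: 15.5
ee_pos: [0.5004, 0.2199, 0.1113]
eef_rot: [-3.138, 0.0, 1.645]
force: [-8.0, 0.5, -6.8]
grip_width: 0.0094
grip_force: 45.0
```

Emit:
carry_out([
  [[0,0.004,-0.01],0],
  [[0,0.008,-0.02],0],
  [[0,0.012,-0.03],0],
  [[0,0.016,-0.04],0],
  [[0,0.021,-0.05],0],
  [[0,0.025,-0.06],0],
  [[0,0.029,-0.07],0],
  [[0,0.033,-0.08],0],
  [[0,0.037,-0.088],0],
  [[0,0.04,-0.095],0],
  [[0,0.04,-0.095],0],
  [[0,0.04,-0.095],0],
])

```text
time_s: 16.7
ee_pos: [0.508, 0.2205, 0.1311]
eef_rot: [-3.137, 0.001, 1.645]
force: [-15.1, -1.9, 3.5]
grip_width: 0.0097
grip_force: 45.0
```

Emit:
carry_out([
  [[0,0,0],0],
  [[0,0,0],0],
  [[0,0,0],0],
  [[0,0,0],0],
])

```text
time_s: 17.1
ee_pos: [0.508, 0.2204, 0.1311]
eef_rot: [-3.137, 0.001, 1.645]
force: [-15.5, -1.7, 4.3]
grip_width: 0.01
grip_force: 45.0
```

```bash
python3 - <<'E'
from h import *
o=ctrl.get_obs(); print(o["ee_pos"],o["force"],o["grip_width"],o["joint_vel"].round(3))
p,d=camera("scene"); P=cloud("scene",d); a=np.radians(4.4)
cv2.imwrite("pics/s3.png",np.hstack([cv2.resize(p[220:340,140:290],None,fx=2.6,fy=2.6),cv2.resize(p[150:270,270:420],None,fx=2.6,fy=2.6)]))
h=np.array([.4986,.2197])+.142*np.array([np.cos(a),np.sin(a)])
u=(P[...,:2]-h)@[np.cos(a),np.sin(a)]; v=(P[...,:2]-h)@[-np.sin(a),np.cos(a)]
m=(u>-.165)&(u<-.005)&(abs(v)>.08)&(abs(v)<.095)&(P[...,2]>.07)&(P[...,2]<.16)
f=np.polyfit(u[m],P[...,2][m],1); print("lid angle",-np.arctan(f[0]),m.sum())
E
```

```text
[0.50796592 0.22044784 0.13108915] [-15.50524141  -1.69709705   4.28665122] 0.010007242087707811 [ 0.003 -0.001  0.001 -0.    -0.002 -0.001]
lid angle 0.03354686786206039 772
```

View pics/s3.png

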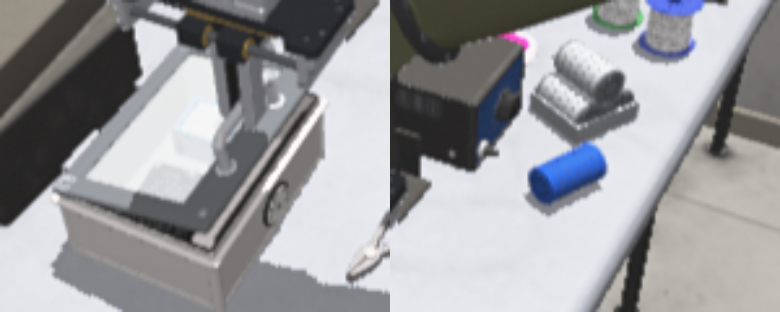

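The left half shows the lid ajar and gripped by its bow handle; the right half shows the third canister still bedded. That angle fit took in box walls, so I'll measure the frame directly.

```bash
python3 - <<'E'
from h import *
p,d=camera("scene"); P=cloud("scene",d); a=np.radians(4.4)
h=np.array([.4986,.2197])+.142*np.array([np.cos(a),np.sin(a)])
u=(P[...,:2]-h)@[np.cos(a),np.sin(a)]; v=(P[...,:2]-h)@[-np.sin(a),np.cos(a)]; z=P[...,2]
for lo in(-.155,-.14,-.12,-.03):
    m=(u>lo)&(u<lo+.008)&(abs(v)<.085)&(v>.03)&(z>.07)&(z<.14); q=z[m]
    print(lo,m.sum(),np.percentile(q,[10,50,90]).round(3), "theta est",((np.median(q)-.09)/-(lo+.004)).round(3))
E
```

```text
-0.155 145 [0.077 0.118 0.121] theta est 0.186
-0.14 80 [0.116 0.118 0.135] theta est 0.202
-0.12 67 [0.108 0.11  0.112] theta est 0.173
-0.03 74 [0.092 0.094 0.096] theta est 0.154
```

The lid angle is about 0.19 rad, held still. Handing in.

```bash
python3 -c "
from station import ctrl
print(ctrl.hand_in())"
```

```text
the job is handed in; nothing more can be done
None
```

The job is handed in, though no verdict came back: the third canister lies bedded in the groove between the other two, and the lid is held still by its handle at about 0.19 rad (front edge roughly 3 cm up).

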